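Hook and snap the shield cover onto a board test fixture

TASK

Close the open well of the board test fixture with its loose shield cover: hook the cover's tongue under the blue keeper at the back of the well, then lower the cover and press it down, without forcing it, until the red spring catch snaps over its front edge and it lies flat on the rim all round. Keep the cover off the circuit board in the well, leave the other things on the bench where they are, and let go of the cover at the end.

Things in the scene. Friction and masses are not known exactly. Their poses are not given: they have to be found in the camera images.
- cover: Shield cover: flat aluminium plate 108 (x) x 88 (y) x 4 mm, about 0.18 kg, lying flat left or right of the fixture. Origin: centre of its underside, z up, x towards its tongue (44 mm wide, 3 mm thick, 10 mm long, flush with the underside, mid +x edge). Solid black upright grip 12 mm thick (x), 60 mm long (y), from 4 to 34 mm above the underside, centred 8 mm towards -x of the origin.
- tongue_tip (a point): Middle of the lower end edge of the cover's tongue: 64 mm from the cover's origin along its +x, at underside level. Axes as the cover's.
- fixture: Test fixture base, fixed: black, 190 (x) x 150 (y) x 40 mm, origin at the centre of its underside, z up, +x to the back (blue keeper), -x to the front (red catch). On it, clamped by slotted flanges, stands the aluminium well with keeper and catch. It does not move, but is set anywhere up to 7 mm to +x or -x of mid-slot, newly each time: the poses do not show this, touch or sight must.
- seat (a point): Point fixed to the base, 66 mm above its origin: where the seated cover's origin belongs (its x along this x) if the well is in the middle of its slots; play 1 mm in x, 2.5 mm in y. Axes as the fixture's. Rim, for a well in the middle: flat, at this height, outside -53 to +72 mm in x and +-46 mm in y, opening -47 to +40 mm and +-40 mm.
- slot (a point): Fixed to the base: mouth of the keeper's slot for a well in the middle, 58 mm towards +x of the seat, 3 mm above the rim. The slot opens to -x: 6 mm high from rim to lip, 49 mm wide, 6.8 mm deep to a stop. Keeper top 10 mm above the rim. Before the lip, a flat ledge 18 mm deep lets the tongue be set down and slid in to the stop, the front raised 5 to 20 degrees (level, the catch bars it).
- catch (a joint): Spring catch at the well's front: 24 mm wide leaf with a red sloped nose, hinged at base top, up to 17 mm above the rim. Radians: 0 closed, grows to 0.3 as the nose swings out to -x. Closed, its nose overhangs the seated cover's front edge by 2.5 mm. The edge of a hooked cover, pressed down its slope, pushes it out about 0.1 and it snaps back over; takes 5 to 10 N there, 8 to 16 N at the grip.
- board: Bystander: green circuit board 68 x 66 mm, lying loose on a black nest inside the well, its top and parts 9 to 14 mm below the rim. Origin at the centre of its underside.
- tray: Bystander: shallow black tray 130 x 100 x 17 mm with a spare green board. Origin at the centre of its underside.
- screwdriver: Bystander: red-handled screwdriver about 170 mm long, lying.
- mouse: Bystander: dark computer mouse, 100 x 58 x 30 mm. Origin at the centre of its underside.
- carton: Bystander: cardboard box 90 x 120 x 55 mm. Origin at the centre of its underside.
- adapter: Bystander: upright steel and brass coaxial adapter, 22 mm across, 38 mm tall. Origin at the centre of its underside.
- load: Bystander: small aluminium coaxial load on a 50 mm square dark foot, 35 mm tall. Origin at the centre of its underside.
There are look-alikes about, which are no part of the job. What is shaped like the fixture but pink is not meant. Several things have the shape of the cover; the one meant has the colours described above.

How it is judged:
By the outcome, as a careful person would: the job done as asked, in the order asked, and still so for the second after the job is handed in, with the robot touching nothing.
It also fails if it takes over 51 s, if anything falls off the work surface, if the arm or the gripper's body presses on something with over 40 N, if the wrist force passes 120 N, or if a joint passes its speed limit or range.

ROBOT

A 7-joint arm with a two-finger parallel gripper is mounted at the origin on the work surface. World frame = base frame: x ahead of the robot, y to its left, z up, the work surface at z = 0. Lengths are in m, angles in rad, forces in N, time in s.
With the tool pointing down it reaches from about 0.4 to 0.875 m from the base axis. Payload 19.3 kg.
Tool frame: the origin (TCP) lies at the very end of the fingers, on their centre line; the grasp point (between the pads) lies 19 mm behind it; z points along the fingers, y is the direction in which the jaws open and shut (so a half turn about z gives the same grasp; the last joint's range is limited). The gripper opens to 85 mm and grips with 20 to 120 N. Pads are 22 mm wide; open, the fingers measure 114 mm over their backs; the gripper's body (76 mm by 85 mm) begins 54 mm behind the grasp point. The pads swing forward as they close: fully open they stand 13 mm farther back than shut.
Start: joints at [-1.413, 0.521, -0.036, 1.599, 0.021, 1.021, -0.113], TCP at [0.141, 0.609, 0.231] pointing down, gripper open.
Joint ranges: [-2.91, 2.91], [-0.3, 2.13], [-1.5, 1.42], [0.17, 2.43], [-1.26, 4.41], [0.16, 1.93], [-2.52, 2.52]. Speed limits (rad/s): [1.89, 1.89, 2.39, 2.39, 3.01, 3.01, 3.01].

INTERFACE

Orientations are given as [roll, pitch, yaw] about the fixed x, y, z axes, in that order (R = Rz(yaw) Ry(pitch) Rx(roll)).
In Python, from workcell import bot, viewer gives the robot as it stands.
- The arm moves only by the shell command python3 -m creep 'ROWS' [FORCE]. ROWS is JSON, a list of rows, each an object of numbers: "rx", "ry", "rz": the turn, a rotation vector about the tool's x, y, z in degrees; "tx", "ty", "tz": the shift along the tool's x, y, z in mm; "hand": the closure, from -1 (fully open) to 1 (shut), so that 0 is half open. In form: [{"rx": .., "ry": .., "rz": .., "tx": .., "ty": .., "tz": .., "hand": ..}, ...]. A call has 1 to 8 rows; each row is the pose to reach, as a shift and turn from the pose commanded when the call began, along the tool's axes at that moment; what a row does not reach only later rows make up. A row lasts 1/10 s, in which the tool goes at most 50 mm and 8.59 degrees, less where a joint would pass 70% of its speed; a pose out of reach is approached as far as the arm can. A call with a gripper value outside its range is refused whole. The fingers move at their own pace and stop on an object; FORCE is the grip in N (left out, the last holds). Time passes only in rows, so rows that repeat a pose let the fingers close. It gives the time, the measured TCP pose, the force and the opening at its end, in the units of the state.
- bot.observe(): the state, without advancing time (a new reading comes with each control period).
- viewer.grab_frame(name): name is "scene" or "top" or "wrist"; returns a dict with "pixels" (420x560x3 uint8, blue, green, red), "vertical_fov" (degrees; the focal length in pixels is half the picture's height over the tangent of half this angle, whatever the lens; pixels are square), "cx", "cy" (the principal point, pixels), "distortion" ([k1, k2, p1, p2, k3] as OpenCV has them; the pictures are not rectified), "rvec" (rotation vector, rad) and "tvec" (3), from world to camera coordinates, as OpenCV has them; the wrist camera has in their place "tool_from_camera" (4x4, takes a point from camera to tool coordinates, whose origin is the TCP and whose axes are the flange's). Camera axes: x right, y down, z forward; pixel columns grow to the right and rows downward; lengths in m; the calibration is good to about 2 mm. A picture is of the moment at which its call begins: read the wrist's pose just before it. There is no depth.
- bot.job_done(): hands the job in, once; it reports no verdict.
Trained networks look in a picture, given as the dict that the camera call returned (one of the last four; its "shot" number tells which), for a name from the list of things; names that differ only in an ending like _2 or _b are one class to them, and where a whole thing is asked for, a point or a joint stands for the part that bears it (a point fixed in the world has none). Each returns a list of dicts, best first, with "score" (0 to 1); they miss things now and then, are a little off and sometimes report something else, mostly with a low value. They report only what shows in the picture. A call takes as long as a camera call. They do not tell look-alikes from the thing itself.
- viewer.outline_of(target, picture): "mask" (420x560 bool, what is visible of it) and "bbox" ([left, top, right, bottom] in pixels, round what is visible of it).
The state is a dict: "clock": time; "qpos": joint angles; "qd": joint speeds; "joint_efforts": joint torques, N m; "position": TCP position; "tool_rot": TCP orientation; "force": force on the tool from outside, world axes, zero at the start; "moment": the same for the moment, N m; "grip_width": finger opening in m.
Only numpy, scipy, OpenCV 4.12 (cv2) and the standard library are available. Lean on these libraries where they do the work, as an engineer would, in place of code of your own. Each camera call takes 0.05 s, during which the arm holds its last target.

## Working session

There is one attempt and no reset: what is moved stays moved. The work goes in short steps, Python scripts to look and compute and a shell command to move; the robot and the scene stay as the last step left them, time stands still between calls to the robot, and variables do not carry over. Pictures are saved under pics/ and viewed, and the job is handed in when it is done.

```bash
ls -la; mkdir -p pics; cat > h.py <<'E'
import numpy as np, cv2
from scipy.spatial.transform import Rotation as Rot
from workcell import bot, viewer
def K(f):
    h,w=f["pixels"].shape[:2]
    fl=h/2/np.tan(np.radians(f["vertical_fov"])/2)
    return np.array([[fl,0,f["cx"]],[0,fl,f["cy"]],[0,0,1.]])
def toolT(s):
    T=np.eye(4);T[:3,:3]=Rot.from_euler('xyz',s["tool_rot"]).as_matrix() if len(np.ravel(s["tool_rot"]))==3 else None
    T[:3,3]=s["position"];return T
def camT(f,s=None): # world from camera
    T=np.eye(4)
    if "rvec" in f:
        R=cv2.Rodrigues(np.array(f["rvec"],float))[0];T[:3,:3]=R.T;T[:3,3]=-R.T@np.ravel(f["tvec"]);return T
    return toolT(s)@np.array(f["tool_from_camera"])
def rays(f,px,T):
    u=cv2.undistortPoints(np.array(px,float).reshape(-1,1,2),K(f),np.array(f["distortion"],float)).reshape(-1,2)
    d=np.c_[u,np.ones(len(u))]@T[:3,:3].T
    return T[:3,3],d/np.linalg.norm(d,axis=1)[:,None]
def onz(f,px,T,z):
    o,d=rays(f,px,T);return o+d*((z-o[2])/d[:,2])[:,None]
def proj(f,P,T):
    C=np.linalg.inv(T);r=cv2.Rodrigues(C[:3,:3])[0]
    return cv2.projectPoints(np.array(P,float).reshape(-1,1,3),r,C[:3,3],K(f),np.array(f["distortion"],float))[0].reshape(-1,2)
E
python3 - <<'E'
from h import *
s=bot.observe();print(s)
for n in ("scene","top","wrist"):
    f=viewer.grab_frame(n);cv2.imwrite(f"pics/a_{n}.png",f["pixels"])
    print(n,{k:v for k,v in f.items() if k!="pixels"})
    if n!="wrist":print(camT(f))
    for t in ("cover","fixture","catch"):
        print(t,[(round(r["score"],2),r["bbox"]) for r in viewer.outline_of(t,f)])
E
```

```text
total 12
drwxr-xr-x  3 agent agent 4096 Dec  6 18:11 .
drwxr-xr-x 23 root  root  4096 Dec  6 18:11 ..
drwxr-xr-x  2 agent agent 4096 Dec  6 18:11 pics
{'clock': 0.0, 'qpos': array([-1.41321038,  0.52198264, -0.03629794,  1.59999221,  0.02121221,
        1.02112154, -0.11280459]), 'qd': array([ 0.00012202,  0.00086082, -0.00052137,  0.00104959,  0.00090127,
        0.00119823,  0.00016111]), 'joint_efforts': array([-5.87897848e-04, -9.27112412e+01,  1.97974496e+00, -3.69937992e+01,
        1.77438481e-02,  8.36632331e-03,  3.40574059e-05]), 'position': array([0.14111885, 0.60851573, 0.23075128]), 'tool_rot': array([-3.14047904e+00,  1.05623092e-04,  2.91377275e+00]), 'force': array([ 0.90525474,  0.10719372, -0.80004973]), 'moment': array([ 0.01277743,  0.06919644, -0.00392015]), 'grip_width': 0.08532448086170173}
scene {'vertical_fov': 56.55542531144047, 'cx': 282.05703497058545, 'cy': 206.10896369095033, 'distortion': array([-0.02550298,  0.        ,  0.        ,  0.        ,  0.        ]), 'rvec': array([ 2.10950398,  0.76639035, -0.36841261]), 'tvec': array([-0.40624337, -0.118472
[... 1077 characters left out ...]
e [(0.81, [250.4, 144.9, 313.0, 216.7]), (0.58, [340.2, 275.0, 400.2, 341.2])]
catch [(0.49, [367.7, 326.4, 374.7, 329.7])]
wrist {'vertical_fov': 65.51350722757627, 'cx': 279.5227235983828, 'cy': 210.9072712857102, 'distortion': array([0.02155389, 0.        , 0.        , 0.        , 0.        ]), 'tool_from_camera': array([[-5.22362940e-04, -9.53814243e-01, -3.00396601e-01,
         7.74368433e-02],
       [ 9.99999843e-01, -5.58603555e-04,  3.47579427e-05,
         6.23464920e-04],
       [-2.00955230e-04, -3.00396536e-01,  9.53814385e-01,
        -1.42852364e-01],
       [ 0.00000000e+00,  0.00000000e+00,  0.00000000e+00,
         1.00000000e+00]]), 'shot': 3}
cover []
fixture []
catch []
```

View pics/a_scene.png

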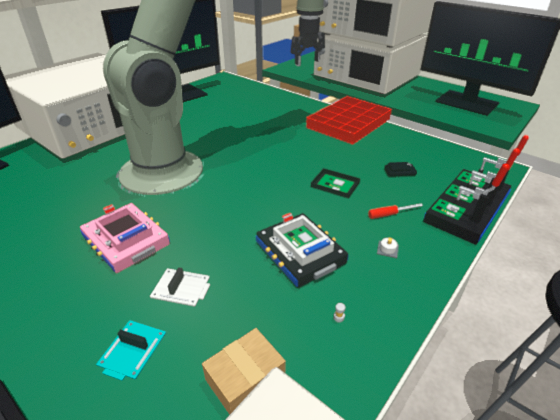

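View pics/a_top.png

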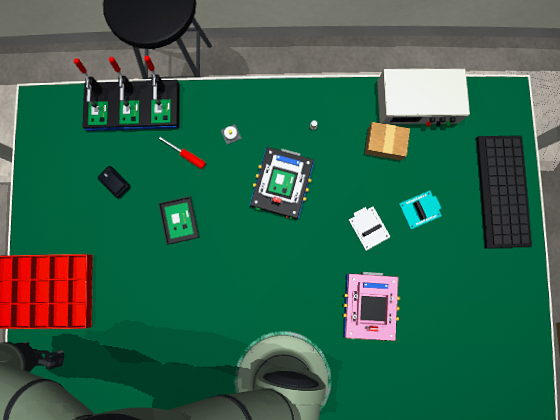

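```bash
python3 - <<'E'
import cv2,numpy as np
a=cv2.imread("pics/a_scene.png");b=cv2.imread("pics/a_top.png")
def c(im,x,y,w=105,h=80):return cv2.resize(im[y:y+h,x:x+w],(400,300),interpolation=cv2.INTER_CUBIC)
cv2.imwrite("pics/crops1.png",np.vstack([np.hstack([c(a,80,310),c(a,130,245)]),np.hstack([c(a,255,210),c(b,340,185)])]))
E
```

```text
(no output)
```

View pics/crops1.png

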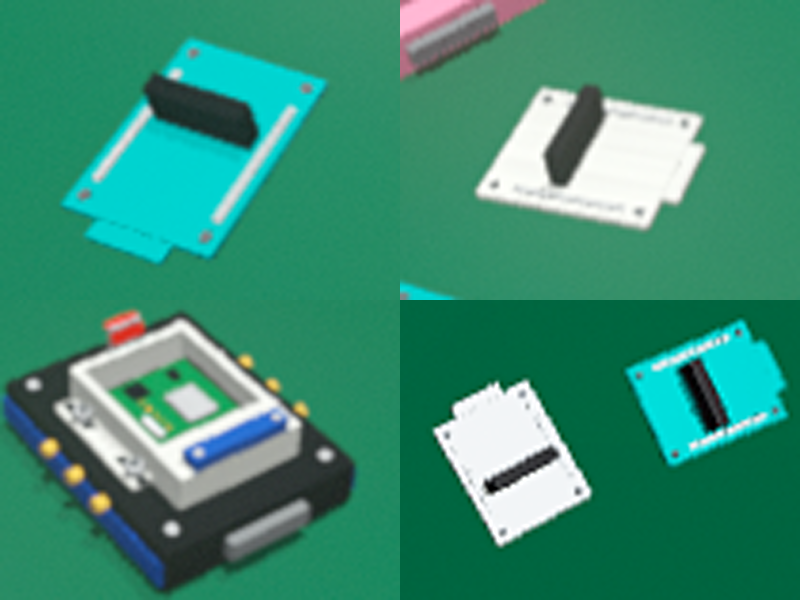

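The candidates for the cover are the white/aluminium plate with black grip at scene (180,286) / top (368,228), and the cyan one at scene (130,348) / top (421,209). The enlarged crop confirms that the bare aluminium plate fits and the cyan one is a look-alike. The fixture is the black one at scene (302,248) / top (281,182); the pink one is not meant. Next is a coarse pose fit from both views.

```bash
cat >> h.py <<'E'
from scipy.optimize import minimize
def box(x0,x1,y0,y1,z0,z1):return np.array([[x,y,z] for x in(x0,x1) for y in(y0,y1) for z in(z0,z1)])/1000.
COVER=[box(-54,54,-44,44,0,4),box(54,64,-22,22,0,3),box(-14,-2,-30,30,4,34)]
BASE=[box(-95,95,-75,75,0,40)]
def place(P,p,z=0.):
    c,s=np.cos(p[2]),np.sin(p[2]);R=np.array([[c,-s,0],[s,c,0],[0,0,1]]);return P@R.T+[p[0],p[1],z]
def sil(f,T,model,p,z,S=4):
    m=np.zeros((420*S,560*S),np.uint8)
    for b in model:
        q=proj(f,place(b,p,z),T);cv2.fillConvexPoly(m,cv2.convexHull(((q+.5)*S-.5).astype(np.float32)).astype(np.int32),1)
    return cv2.resize(m.astype(np.float32),(560,420),interpolation=cv2.INTER_AREA)
def fit(views,model,p0,z=0.,free_z=False):
    def cost(v):
        e=0
        for f,T,m in views:
            s=sil(f,T,model,v[:3],v[3]/1 if free_z else z);e+=1-np.minimum(s,m).sum()/np.maximum(s,m).sum()
        return e/len(views)
    v=np.array(list(p0)+([z] if free_z else []),float);n=len(v)
    for st in (1,.3,.1):
        sx=np.vstack([v]+[v+np.eye(n)[i]*[.01,.01,.08,.01][i]*st for i in range(n)])
        r=minimize(cost,v,method='Nelder-Mead',options=dict(initial_simplex=sx,xatol=1e-5,fatol=1e-5,maxiter=150));v=r.x
    return v,r.fun
def pick(f,t,c):
    r=[o for o in viewer.outline_of(t,f) if o["bbox"][0]<=c[0]<=o["bbox"][2] and o["bbox"][1]<=c[1]<=o["bbox"][3]]
    return (r[0]["mask"].astype(np.float32),r[0]["score"]) if r else (None,0)
E
python3 - <<'E'
from h import *
import pickle
V=[];F=[]
for n,c1,c2 in (("scene",(180,286),(302,248)),("top",(368,228),(281,182))):
    f=viewer.grab_frame(n);T=camT(f)
    m,s=pick(f,"cover",c1);print(n,s,m.sum() if m is not None else 0)
    g,s2=pick(f,"fixture",c2);print(s2)
    if m is not None:V.append((f,T,m)); print(onz(f,[c1],T,0.002))
    if g is not None:F.append((f,T,g)); print(onz(f,[c2],T,0.04))
pickle.dump((V,F),open("vf.pkl","wb"))
f,T,_=V[-1]
p0=list(onz(f,[(368,228)],T,0)[0][:2])
for yw in (0.45,):print(fit(V,COVER,p0+[yw]))
for v in V: print(fit([v],COVER,p0+[.45]))
E
```

```text
scene 0.63 1531.0
0.69
[[ 0.45193821 -0.27969156  0.002     ]]
[[ 0.61360084 -0.02773696  0.04      ]]
top 0.8 1052.0
0.66
[[ 0.45015559 -0.27806128  0.002     ]]
[[ 0.59390084 -0.01007871  0.04      ]]
(array([ 0.45089252, -0.28124699,  0.47537924]), np.float64(0.05670970678329468))
(array([ 0.45214225, -0.27982665,  0.48779758]), np.float64(0.0514376163482666))
(array([ 0.45034989, -0.28257189,  0.4604698 ]), np.float64(0.034958481788635254))
```

```bash
python3 - <<'E'
from h import *
import pickle
V,F=pickle.load(open("vf.pkl","rb"))
M=BASE+[box(-53,72,-46,46,40,66)]
print(fit(F,M,[.59,-.01,-.2]))
for v in F: print(fit([v],M,[.59,-.01,-.2]))
f=V[1][0];im=f["pixels"].copy()
E
```

```text
(array([ 0.59614692, -0.01268781, -0.29509021]), np.float64(0.5446851253509521))
(array([ 0.50658955,  0.0855394 , -0.17910542]), np.float64(0.8624280691146851))
(array([ 0.59607689, -0.01231862, -0.29217937]), np.float64(0.19489967823028564))
```

```bash
cat >> h.py <<'E'
def delta(p,rpy_or_R):
    s=bot.observe();T=toolT(s)
    R=rpy_or_R if np.shape(rpy_or_R)==(3,3) else Rot.from_euler('xyz',rpy_or_R).as_matrix()
    t=T[:3,:3].T@(np.array(p)-T[:3,3])*1000
    r=Rot.from_matrix(T[:3,:3].T@R).as_rotvec(degrees=True)
    print("t",t.round(1),"|t|",np.linalg.norm(t).round(1),"r",r.round(2))
E
python3 -c "
from h import *
delta([.45,.33,.28],[np.pi,0,2.4])"
```

```text
t [-363.9 -201.9  -48.7] |t| 419.0 r [ 0.   -0.   29.44]
```

```bash
python3 -m creep '[{"tx":-364,"ty":-202,"tz":-49,"rz":29},{"tx":-364,"ty":-202,"tz":-49,"rz":29},{"tx":-364,"ty":-202,"tz":-49,"rz":29},{"tx":-364,"ty":-202,"tz":-49,"rz":29},{"tx":-364,"ty":-202,"tz":-49,"rz":29},{"tx":-364,"ty":-202,"tz":-49,"rz":29},{"tx":-364,"ty":-202,"tz":-49,"rz":29},{"tx":-364,"ty":-202,"tz":-49,"rz":29}]'
python3 -c "
from h import *
print(bot.observe()['qpos'])
delta([.55,-.02,.32],[np.pi,0,1.37])"
```

```text
[-1.41323552  0.52137027 -0.03632077  1.59948502  0.02117501  1.02107662
 -0.11278025]
t [-540.3 -520.3  -88.7] |t| 755.3 r [ 0.   -0.   88.45]schema error: expected keys rx, ry, rz, tx, ty, tz, hand
```

```bash
python3 -m creep '[{"rx":0,"ry":0,"rz":29,"tx":-364,"ty":-202,"tz":-49,"hand":-1},{"rx":0,"ry":0,"rz":29,"tx":-364,"ty":-202,"tz":-49,"hand":-1},{"rx":0,"ry":0,"rz":29,"tx":-364,"ty":-202,"tz":-49,"hand":-1},{"rx":0,"ry":0,"rz":29,"tx":-364,"ty":-202,"tz":-49,"hand":-1},{"rx":0,"ry":0,"rz":29,"tx":-364,"ty":-202,"tz":-49,"hand":-1},{"rx":0,"ry":0,"rz":29,"tx":-364,"ty":-202,"tz":-49,"hand":-1},{"rx":0,"ry":0,"rz":29,"tx":-364,"ty":-202,"tz":-49,"hand":-1},{"rx":0,"ry":0,"rz":29,"tx":-364,"ty":-202,"tz":-49,"hand":-1}]'
python3 -c "
from h import *
print(bot.observe()['qpos'])
delta([.56,.0,.32],[np.pi,0,1.37])"
```

```text
clock: 1.7
position: [0.4372, 0.3411, 0.2786]
tool_rot: [3.141, -0.0, 2.408]
force: [0.9, 1.3, 0.2]
grip_width: 0.0848
[-0.90800299  0.36393339  0.18501136  1.74011839 -0.07599123  1.04398016
  0.14042031]
t [-319.6 -171.1  -41.5] |t| 364.9 r [ 2.000e-02 -2.000e-02  5.946e+01]
```

```bash
python3 -m creep '[{"rx":0,"ry":0,"rz":59.5,"tx":-320,"ty":-171,"tz":-41,"hand":-1},{"rx":0,"ry":0,"rz":59.5,"tx":-320,"ty":-171,"tz":-41,"hand":-1},{"rx":0,"ry":0,"rz":59.5,"tx":-320,"ty":-171,"tz":-41,"hand":-1},{"rx":0,"ry":0,"rz":59.5,"tx":-320,"ty":-171,"tz":-41,"hand":-1},{"rx":0,"ry":0,"rz":59.5,"tx":-320,"ty":-171,"tz":-41,"hand":-1},{"rx":0,"ry":0,"rz":59.5,"tx":-320,"ty":-171,"tz":-41,"hand":-1},{"rx":0,"ry":0,"rz":59.5,"tx":-320,"ty":-171,"tz":-41,"hand":-1},{"rx":0,"ry":0,"rz":59.5,"tx":-320,"ty":-171,"tz":-41,"hand":-1}]'
python3 - <<'E'
from h import *
import pickle
s=bot.observe();print(s["qpos"],s["qd"].round(3))
f=viewer.grab_frame("wrist");cv2.imwrite("pics/b_wrist.png",f["pixels"])
pickle.dump((s,f),open("b.pkl","wb"))
for t in ("fixture","cover","catch","slot","board"):
    print(t,[(round(r["score"],2),r["bbox"]) for r in viewer.outline_of(t,f)])
E
```

```text
clock: 2.5
position: [0.56, -0.0039, 0.3199]
tool_rot: [3.14, 0.001, 1.359]
force: [0.0, 1.3, -0.1]
grip_width: 0.0855
[-0.49392447  0.36962596  0.53844823  1.68254844 -0.20309427  1.14420692
 -0.11311858] [ 0.229  0.076 -0.041 -0.124 -0.044  0.071  0.353]
fixture [(0.86, [50.1, 320.5, 172.5, 415.4]), (0.58, [231.5, 101.8, 391.4, 229.8])]
cover [(0.78, [209.2, 306.2, 293.2, 370.9])]
catch [(0.83, [251.8, 156.3, 267.4, 181.9])]
slot [(0.74, [234.2, 103.4, 390.9, 231.7]), (0.67, [40.8, 323.5, 174.4, 415.7])]
board [(0.78, [279.9, 144.0, 337.4, 197.6]), (0.65, [255.1, 159.1, 266.9, 182.8]), (0.65, [384.5, 0.0, 443.6, 40.8])]
```

View pics/b_wrist.png

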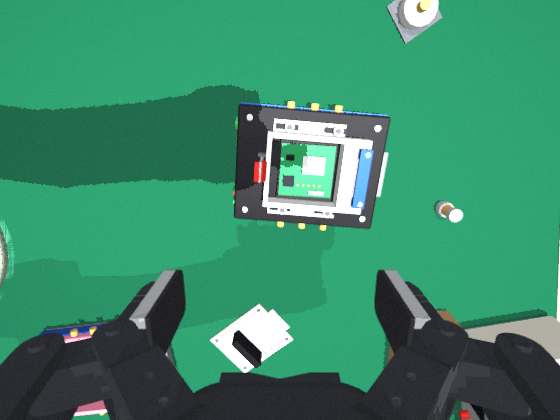

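```bash
python3 -m creep '[{"rx":0,"ry":0,"rz":0,"tx":-10,"ty":15,"tz":50,"hand":-1},{"rx":0,"ry":0,"rz":0,"tx":-20,"ty":30,"tz":90,"hand":-1},{"rx":0,"ry":0,"rz":0,"tx":-20,"ty":30,"tz":90,"hand":-1},{"rx":0,"ry":0,"rz":0,"tx":-20,"ty":30,"tz":90,"hand":-1},{"rx":0,"ry":0,"rz":0,"tx":-20,"ty":30,"tz":90,"hand":-1}]'
python3 - <<'E'
from h import *
import pickle
f=viewer.grab_frame("wrist")
s=bot.observe();print(s["position"],s["qd"].round(3))
f=viewer.grab_frame("wrist");cv2.imwrite("pics/c_wrist.png",f["pixels"])
pickle.dump((s,f),open("c.pkl","wb"))
x,y=170,20
cv2.imwrite("pics/c_crop.png",cv2.resize(f["pixels"][50:290,180:500],(800,600),interpolation=cv2.INTER_CUBIC))
E
```

```text
clock: 3.3
position: [0.5849, -0.0233, 0.2306]
tool_rot: [3.14, -0.001, 1.371]
force: [0.4, 0.3, 1.1]
grip_width: 0.0854
[ 0.58490145 -0.02335163  0.2307632 ] [ 0.002 -0.003  0.     0.003  0.001 -0.005  0.003]
```

View pics/c_wrist.png

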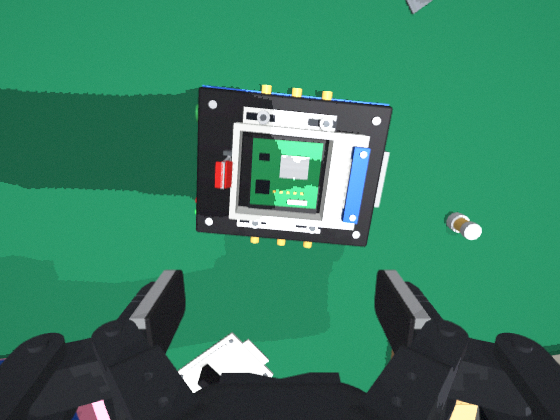

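View pics/c_crop.png

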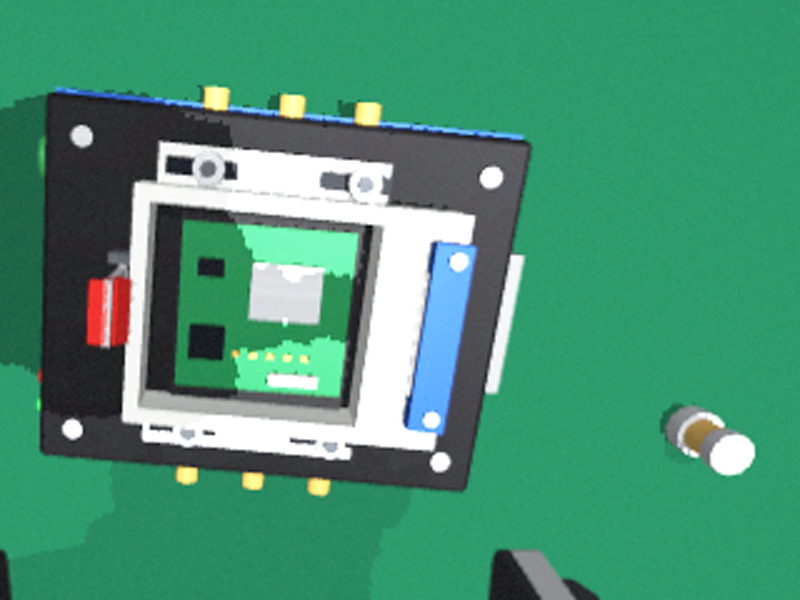

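```bash
python3 - <<'E'
from h import *
import pickle
from scipy.optimize import least_squares
s,f=pickle.load(open("c.pkl","rb"));T=camT(f,s)
def cr(l):return np.array([(180+(x+.5)/2.5-.5,50+(y+.5)/2.5-.5) for x,y in l])
base=cr([(50,95),(530,141),(466,490),(42,454)]);rim=cr([(135,182),(475,214),(436,450),(123,420)])
op=cr([(153,203),(382,226),(356,426),(140,405)])
B=np.array([[-95,75,40],[95,75,40],[95,-75,40],[-95,-75,40]])/1e3
Rm=np.array([[-53,46,66],[72,46,66],[72,-46,66],[-53,-46,66]])/1e3
O=np.array([[-47,40,66],[40,40,66],[40,-40,66],[-47,-40,66]])/1e3
r=least_squares(lambda v:(proj(f,place(B,v),T)-base).ravel(),[.58,-.01,-.2]);print("base",r.x,r.fun.round(1))
r=least_squares(lambda v:(proj(f,place(B,v[:3],v[3]),T)-base).ravel(),[.58,-.01,-.2,0]);print("base z",r.x,r.fun.round(1))
for M,P in((Rm,rim),(O,op)):
    r=least_squares(lambda v:(proj(f,place(M,v),T)-P).ravel(),[.58,-.01,-.2]);print(r.x,r.fun.round(1))
    r=least_squares(lambda v:(proj(f,place(M,v[:3],v[3]),T)-P).ravel(),[.58,-.01,-.2,0]);print(r.x,r.fun.round(1))
E
```

```text
base [ 0.59683435 -0.01175467 -0.29284703] [-2.2 -1.3  2.3 -0.5  1.2  1.7 -1.2  1.5]
base z [ 0.59687896 -0.01245358 -0.29278137 -0.00647404] [-0.4 -0.1  0.2  0.2 -0.2 -0.1  0.4  0. ]
[ 0.59438063 -0.01063203 -0.29493595] [ 0.2 -0.   0.1  0.3 -0.5 -0.7  0.2  0.3]
[ 0.59436064 -0.01045996 -0.29495565  0.00098469] [ 0.  -0.2  0.3  0.2 -0.4 -0.5  0.   0.5]
[ 0.59398108 -0.01079481 -0.297623  ] [-1.  -0.9  1.5 -0.7  0.1  0.8 -0.7  1.2]
[ 0.59383422 -0.01193199 -0.29760971 -0.00645955] [-0.1 -0.   0.4 -0.1 -0.6 -0.2  0.3  0.4]
```

```bash
python3 -c "
from h import *
delta([.444,-.285,.20],[np.pi,0,2.046])"
```

```text
t [-284.4  -86.    30.2] |t| 298.7 r [ 1.400e-01 -2.000e-02 -3.871e+01]
```

```bash
python3 -m creep '[{"rx":0,"ry":0,"rz":-38.7,"tx":-284,"ty":-86,"tz":30,"hand":-1},{"rx":0,"ry":0,"rz":-38.7,"tx":-284,"ty":-86,"tz":30,"hand":-1},{"rx":0,"ry":0,"rz":-38.7,"tx":-284,"ty":-86,"tz":30,"hand":-1},{"rx":0,"ry":0,"rz":-38.7,"tx":-284,"ty":-86,"tz":30,"hand":-1},{"rx":0,"ry":0,"rz":-38.7,"tx":-284,"ty":-86,"tz":30,"hand":-1},{"rx":0,"ry":0,"rz":-38.7,"tx":-284,"ty":-86,"tz":30,"hand":-1},{"rx":0,"ry":0,"rz":-38.7,"tx":-284,"ty":-86,"tz":30,"hand":-1},{"rx":0,"ry":0,"rz":-38.7,"tx":-284,"ty":-86,"tz":30,"hand":-1}]'
python3 - <<'E'
from h import *
import pickle
f=viewer.grab_frame("wrist")
s=bot.observe();print(s["position"],s["qd"].round(3),s["qpos"].round(2))
f=viewer.grab_frame("wrist");cv2.imwrite("pics/d_wrist.png",f["pixels"])
pickle.dump((s,f),open("d.pkl","wb"))
for t in ("cover",):
    print(t,[(round(r["score"],2),r["bbox"]) for r in viewer.outline_of(t,f)])
E
```

```text
clock: 4.2
position: [0.443, -0.2864, 0.2001]
tool_rot: [3.14, 0.001, 2.042]
force: [0.4, 1.0, 0.1]
grip_width: 0.0852
[ 0.44381471 -0.2851223   0.19993072] [-0.031  0.005 -0.013 -0.001 -0.001  0.001 -0.002] [ 0.19  0.43  0.35  1.9  -0.19  0.84  1.12]
cover [(0.96, [233.9, 142.5, 351.4, 224.6]), (0.7, [232.3, 278.4, 305.7, 366.7])]
```

View pics/d_wrist.png

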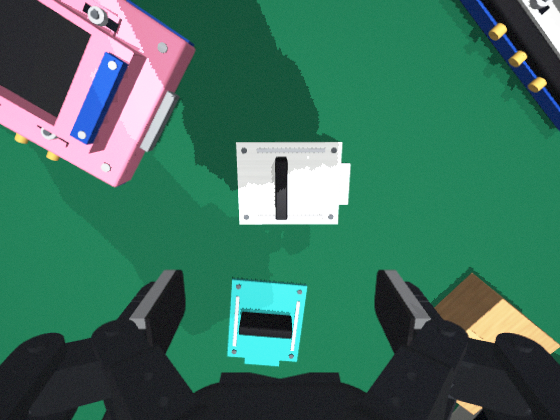

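The aluminium cover shows at (236–350, 142–225), with its tongue to the right and the grip at (281,188). The cyan look-alike is at (268,320) and the adapter is out of view. Next I measure the pose from this view combined with the fixed cameras.

```bash
python3 - <<'E'
from h import *
import pickle
s,f=pickle.load(open("d.pkl","rb"));T=camT(f,s)
cv2.imwrite("pics/d_crop.png",cv2.resize(f["pixels"][130:235,225:365],(800,600),interpolation=cv2.INTER_CUBIC))
r=[o for o in viewer.outline_of("cover",f)][0]
V,F=pickle.load(open("vf.pkl","rb"))
m=r["mask"].astype(np.float32)
p,c=fit([(f,T,m)],COVER,[.451,-.281,.475]);print(p,c)
p,c=fit([(f,T,m)]+V,COVER,[.451,-.281,.475],0.,True);print("free z",p,c)
E
```

```text
[ 0.45220598 -0.28042321  0.47460991] 0.009372174739837646
free z [ 4.51923107e-01 -2.80509478e-01  4.71673064e-01  2.38285402e-04] 0.04408454895019531
```

View pics/d_crop.png

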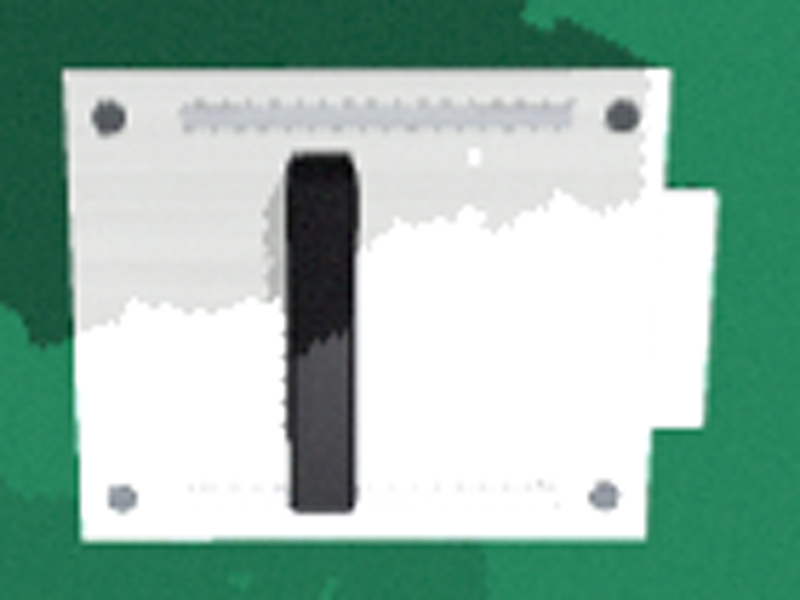

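```bash
python3 -c "
from h import *
delta([.4451,-.2841,.0075],[np.pi,0,2.0454])"
```

```text
t [ -0.3   0.5 192. ] |t| 192.0 r [0.05 0.02 0.09]
```

```bash
python3 -m creep '[{"rx":0,"ry":0,"rz":0,"tx":0,"ty":0.5,"tz":50,"hand":0},{"rx":0,"ry":0,"rz":0,"tx":0,"ty":0.5,"tz":100,"hand":0},{"rx":0,"ry":0,"rz":0,"tx":0,"ty":0.5,"tz":140,"hand":0},{"rx":0,"ry":0,"rz":0,"tx":0,"ty":0.5,"tz":165,"hand":0},{"rx":0,"ry":0,"rz":0,"tx":0,"ty":0.5,"tz":180,"hand":0},{"rx":0,"ry":0,"rz":0,"tx":0,"ty":0.5,"tz":188,"hand":0},{"rx":0,"ry":0,"rz":0,"tx":0,"ty":0.5,"tz":192,"hand":0},{"rx":0,"ry":0,"rz":0,"tx":0,"ty":0.5,"tz":192,"hand":0}]' 70
```

```text
clock: 5.2
position: [0.4443, -0.2851, 0.0076]
tool_rot: [3.141, 0.001, 2.045]
force: [-0.3, -1.2, 0.4]
grip_width: 0.0428
```

```bash
python3 -m creep '[{"rx":0,"ry":0,"rz":0,"tx":0,"ty":0,"tz":0,"hand":0.5},{"rx":0,"ry":0,"rz":0,"tx":0,"ty":0,"tz":0,"hand":0.7},{"rx":0,"ry":0,"rz":0,"tx":0,"ty":0,"tz":0,"hand":1},{"rx":0,"ry":0,"rz":0,"tx":0,"ty":0,"tz":0,"hand":1},{"rx":0,"ry":0,"rz":0,"tx":0,"ty":0,"tz":0,"hand":1},{"rx":0,"ry":0,"rz":0,"tx":0,"ty":0,"tz":0,"hand":1}]' 70
```

```text
clock: 5.8
position: [0.4443, -0.2853, 0.0081]
tool_rot: [3.141, 0.001, 2.045]
force: [-0.7, 2.5, 12.0]
grip_width: 0.011
```

```bash
python3 -m creep '[{"rx":0,"ry":0,"rz":0,"tx":0,"ty":0,"tz":-10,"hand":1},{"rx":0,"ry":0,"rz":0,"tx":0,"ty":0,"tz":-40,"hand":1},{"rx":0,"ry":0,"rz":0,"tx":0,"ty":0,"tz":-85,"hand":1},{"rx":0,"ry":0,"rz":0,"tx":0,"ty":0,"tz":-130,"hand":1},{"rx":0,"ry":0,"rz":0,"tx":0,"ty":0,"tz":-165,"hand":1},{"rx":0,"ry":0,"rz":0,"tx":0,"ty":0,"tz":-182,"hand":1},{"rx":0,"ry":0,"rz":0,"tx":0,"ty":0,"tz":-182,"hand":1}]'
python3 - <<'E'
from h import *
import pickle
s=bot.observe();print(s["position"],s["qd"].round(3),s["force"],s["moment"])
f=viewer.grab_frame("wrist");cv2.imwrite("pics/e_wrist.png",f["pixels"])
pickle.dump((s,f),open("e.pkl","wb"))
for t in ("cover",):
    print(t,[(round(r["score"],2),r["bbox"]) for r in viewer.outline_of(t,f)])
E
```

```text
clock: 6.5
position: [0.4446, -0.2856, 0.192]
tool_rot: [3.139, 0.003, 2.045]
force: [0.6, 1.1, -1.3]
grip_width: 0.0107
[ 0.44462672 -0.28557146  0.19204053] [ 0.013  0.057 -0.027  0.039 -0.016 -0.052  0.015] [ 0.61161766  1.05163724 -1.33928934] [-0.05703702  0.0135086   0.0184966 ]
cover [(0.92, [261.3, 346.7, 297.6, 368.6]), (0.76, [180.5, 180.8, 430.8, 361.3])]
```

View pics/e_wrist.png

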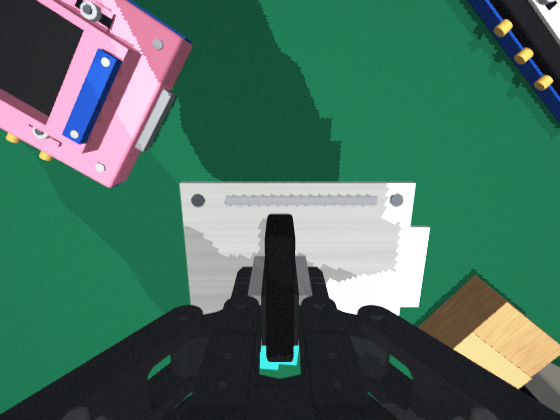

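```bash
python3 - <<'E'
import cv2
a=cv2.imread("pics/e_wrist.png")
cv2.imwrite("pics/e_crop.png",cv2.resize(a[170:350,170:440],(800,533),interpolation=cv2.INTER_CUBIC))
E
```

```text
(no output)
```

View pics/e_crop.png

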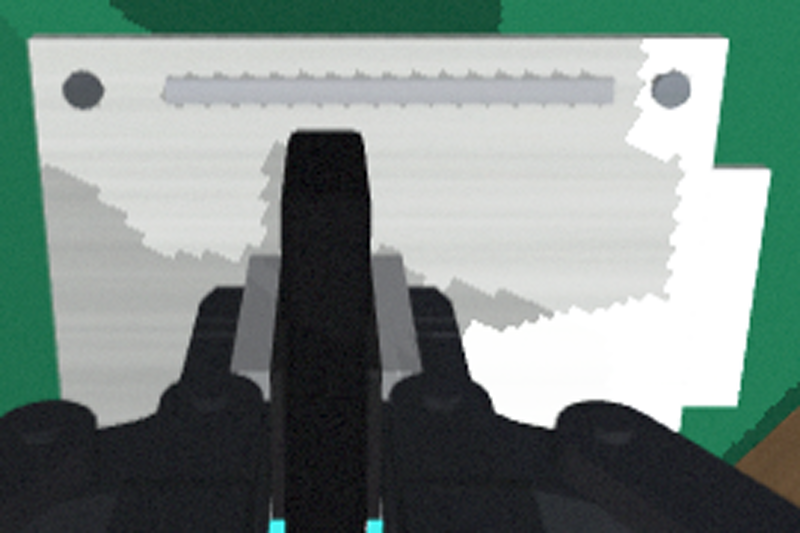

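```bash
cat >> h.py <<'E'
def hold_fit(f,pix,pts,v0):
    from scipy.optimize import least_squares
    Tc=np.array(f["tool_from_camera"])
    def M(v):
        T=np.eye(4);T[:3,:3]=R0@Rot.from_rotvec(v[3:]).as_matrix();T[:3,3]=v[:3];return T
    # nominal: cover x = tool y, cover y = tool x, cover z=-tool z
    R0=np.array([[0,1,0],[1,0,0],[0,0,-1.]])
    def res(v):
        T=M(v);return np.r_[(proj(f,pts@T[:3,:3].T+T[:3,3],Tc)-pix).ravel(),]
    r=least_squares(res,v0);return M(r.x),r
E
python3 - <<'E'
from h import *
import pickle
s,f=pickle.load(open("e.pkl","rb"))
q=np.array([(29,39),(728,39),(770,168),(738,406),(713,168)],float)
pix=np.array([170,170])+(q+.5)/2.963-.5
pts=np.array([[-54,44,4],[54,44,4],[64,22,3],[64,-22,3],[54,22,4]])/1e3
T,r=hold_fit(f,pix,pts,[0,.008,.0035,0,0,0])
print(T.round(4));print(r.fun.round(2),np.degrees(r.x[3:]).round(2))
E
```

```text
[[-0.0119  0.9991  0.04    0.0011]
 [ 0.9979  0.0093  0.0643  0.0086]
 [ 0.0639  0.0407 -0.9971  0.0053]
 [ 0.      0.      0.      1.    ]]
[ 0.1   0.05  0.2  -0.7  -0.2  -0.08 -0.01 -0.03 -0.12  0.78] [-2.32  3.68 -0.61]
```

```bash
python3 - <<'E'
from h import *
import pickle
from scipy.optimize import least_squares
s,f=pickle.load(open("e.pkl","rb"))
q=np.array([(29,39),(728,39),(770,168),(738,406),(713,168)],float)
pix=np.array([170,170])+(q+.5)/2.963-.5
pts=np.array([[-54,44,4],[54,44,4],[64,22,3],[64,-22,3],[54,22,4]])/1e3
Tc=np.array(f["tool_from_camera"]);R0=np.array([[0,1,0],[1,0,0],[0,0,-1.]])
def res(v,pt): 
    R=R0@Rot.from_rotvec([0,pt,v[3]]).as_matrix();return (proj(f,pts@R.T+v[:3],Tc)-pix).ravel()
for d in (0,2,4,6):
    r=least_squares(res,[0,.008,.0035,0],args=(np.radians(d),));print(d,r.x.round(4),r.cost.round(2),r.fun.round(1))
# and scene/top
for n in("scene","top"):
    g=viewer.grab_frame(n);cv2.imwrite(f"pics/f_{n}.png",g["pixels"])
g=viewer.grab_frame("scene")
cv2.imwrite("pics/f_crop.png",cv2.resize(g["pixels"][170:350,60:300],(800,600),interpolation=cv2.INTER_CUBIC))
E
```

```text
0 [0.0011 0.0081 0.008  0.002 ] 1.09 [ 0.   0.   0.1 -0.7  0.4  0.2 -0.  -0.5 -0.5  1. ]
2 [ 0.0012  0.0083  0.0069 -0.0057] 2.04 [-0.3  0.3  0.8 -0.4  0.3  0.1 -0.7 -1.2 -0.1  1. ]
4 [ 0.0013  0.0086  0.0057 -0.0132] 4.68 [-0.6  0.6  1.5 -0.1  0.1  0.1 -1.5 -1.7  0.2  1. ]
6 [ 0.0015  0.0089  0.0043 -0.0207] 8.71 [-0.8  0.9  2.2  0.  -0.1 -0.  -2.2 -2.2  0.6  1. ]
```

View pics/f_crop.png

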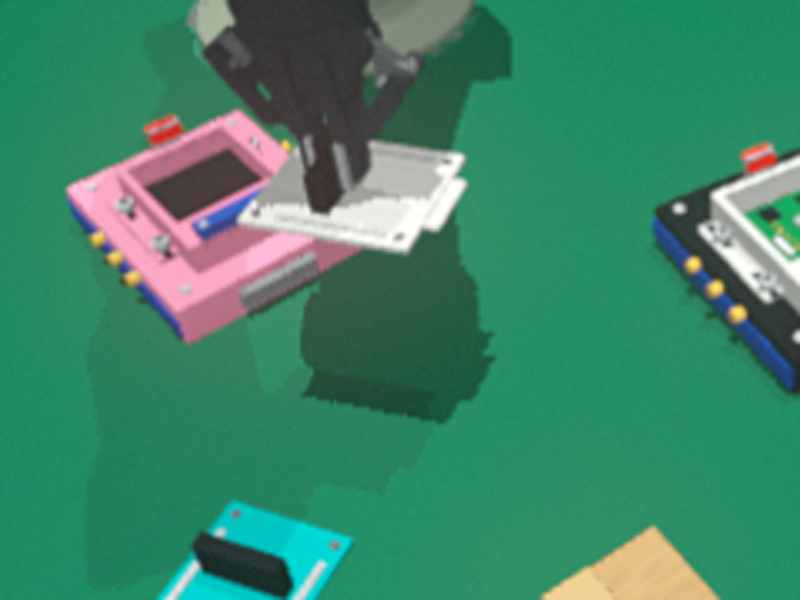

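```bash
cat >> h.py <<'E'
W=np.array([.5943,-.0108,.066]);WY=-.2945
CT=np.eye(4);CT[:3,:3]=[[0,1,0],[1,0,0],[0,0,-1]];CT[:3,3]=[.0011,.0081,.008]  # tool_from_cover
def Wm():
    T=np.eye(4);T[:3,:3]=Rot.from_euler('z',WY).as_matrix();T[:3,3]=W;return T
def tool_for(tipx,tipz,deg,tipy=0.):
    C=np.eye(4);R=Rot.from_euler('y',deg,degrees=True).as_matrix();C[:3,:3]=R
    C[:3,3]=np.array([tipx,tipy,tipz])/1e3-R@[.064,0,0]
    return Wm()@C@np.linalg.inv(CT)
def go(tipx,tipz,deg,tipy=0.):
    T=tool_for(tipx,tipz,deg,tipy);print(T[:3,3].round(4));delta(T[:3,3],T[:3,:3])
def where(s=None):
    s=s or bot.observe();C=np.linalg.inv(Wm())@toolT(s)@CT
    tip=C[:3,:3]@[.064,0,0]+C[:3,3]
    print("tip in well mm",(tip*1e3).round(1),"euler",Rot.from_matrix(C[:3,:3]).as_euler('xyz',degrees=True).round(2))
    R=Wm()[:3,:3].T;print("F well",(R@s["force"]).round(1),"M",(R@s["moment"]).round(2),"t",round(s["clock"],2))
E
python3 -c "
from h import *
where();go(48,70,0);go(48,40,13)"
```

```text
tip in well mm [ -14.  -255.2  114. ] euler [ 0.08  0.07 44.02]
F well [-0.3 -0.6 -2. ] M [ 0.02 -0.01 -0.01] t 6.75
[ 0.5709 -0.0049  0.144 ]
t [190.8 241.4  44.1] |t| 310.9 r [-0.09 -0.05 44.02]
[ 0.5744 -0.0059  0.13  ]
t [188.3 244.1  58.1] |t| 313.7 r [12.26  4.95 43.83]
```

```bash
python3 -m creep '[{"rx":0,"ry":0,"rz":8,"tx":30,"ty":38,"tz":0,"hand":1},{"rx":2,"ry":1,"rz":16,"tx":60,"ty":78,"tz":10,"hand":1},{"rx":5,"ry":2,"rz":24,"tx":90,"ty":117,"tz":20,"hand":1},{"rx":8,"ry":3,"rz":32,"tx":120,"ty":156,"tz":35,"hand":1},{"rx":11,"ry":4,"rz":39,"tx":150,"ty":195,"tz":48,"hand":1},{"rx":12.3,"ry":5,"rz":43.8,"tx":175,"ty":227,"tz":55,"hand":1},{"rx":12.3,"ry":5,"rz":43.8,"tx":188,"ty":244,"tz":58,"hand":1},{"rx":12.3,"ry":5,"rz":43.8,"tx":188,"ty":244,"tz":58,"hand":1}]'
python3 - <<'E'
from h import *
import pickle
f=viewer.grab_frame("wrist");s=bot.observe();where(s);print(s["qd"].round(3))
f=viewer.grab_frame("wrist");cv2.imwrite("pics/g_wrist.png",f["pixels"])
pickle.dump((s,f),open("g.pkl","wb"))
E
```

```text
clock: 7.55
position: [0.5753, -0.0033, 0.1291]
tool_rot: [-2.913, -0.0, 1.282]
force: [-0.2, -0.1, -2.4]
grip_width: 0.0107
tip in well mm [48.3  0.5 39.8] euler [-0.02 13.04  0.18]
F well [-0.4 -0.8 -1.7] M [-0.07 -0.31 -0.03] t 7.6
[ 0.036 -0.03   0.03   0.023  0.009 -0.001  0.011]
```

View pics/g_wrist.png

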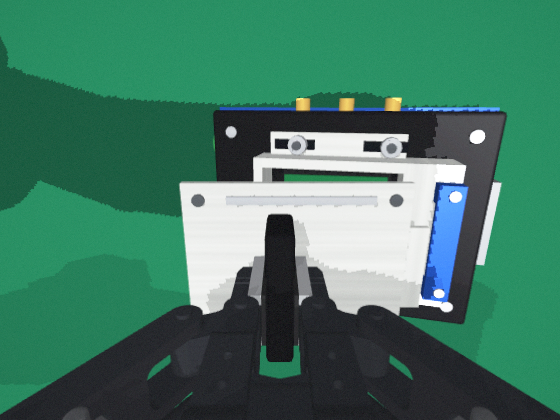

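```bash
python3 - <<'E'
from h import *
import pickle
Wi=np.linalg.inv(Wm())
def w(P):return (P@Wi[:3,:3].T+Wi[:3,3])*1e3
s,f=pickle.load(open("c.pkl","rb"))
q=np.array([(434,243),(408,428),(476,246),(442,434)]);pix=np.array([180,50])+(q+.5)/2.5-.5
print(w(onz(f,pix,camT(f,s),.076)).round(1))
s,f=pickle.load(open("g.pkl","rb"));T=camT(f,s)
cv2.imwrite("pics/g_crop.png",cv2.resize(f["pixels"][140:320,240:510],(800,533),interpolation=cv2.INTER_CUBIC))
print(w(onz(f,[(435,184),(422,300),(467,187),(447,302)],T,.076)).round(1))
im=f["pixels"].copy()
P=np.array([[-53,46,0],[72,46,0],[72,-46,0],[58,24.5,10],[58,-24.5,10]])/1e3
M=Wm()
for p in proj(f,P@M[:3,:3].T+M[:3,3],T):print(p.round(1))
E
```

```text
[[ 56.3  35.5  10. ]
 [ 57.7 -35.1  10. ]
 [ 71.5  35.8  10. ]
 [ 71.1 -36.3  10. ]]
[[ 55.   36.3  10. ]
 [ 57.3 -37.2  10. ]
 [ 71.1  35.4  10. ]
 [ 71.4 -36.4  10. ]]
[253.8 157.3]
[466.6 164.7]
[441.9 306.5]
[437.7 204.7]
[425.9 282. ]
```

View pics/g_crop.png

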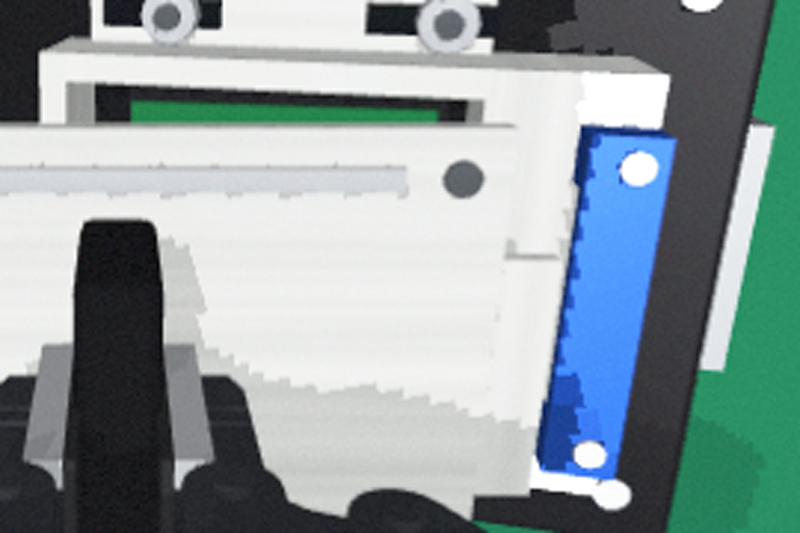

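```bash
python3 -c "
from h import *
go(46,6,13);go(46,0,13)"
```

```text
[ 0.5725 -0.0053  0.096 ]
t [ 1.3  5.3 34.1] |t| 34.5 r [0.   0.05 0.05]
[ 0.5725 -0.0053  0.09  ]
t [ 1.3  6.7 39.9] |t| 40.5 r [0.   0.05 0.05]
```

```bash
python3 -m creep '[{"rx":0,"ry":0,"rz":0,"tx":1,"ty":2,"tz":15,"hand":1},{"rx":0,"ry":0,"rz":0,"tx":1,"ty":4,"tz":27,"hand":1},{"rx":0,"ry":0,"rz":0,"tx":1,"ty":5,"tz":34,"hand":1},{"rx":0,"ry":0,"rz":0,"tx":1,"ty":5,"tz":34,"hand":1}]'
python3 - <<'E'
from h import *
import pickle
f=viewer.grab_frame("wrist");s=bot.observe();where(s)
f=viewer.grab_frame("wrist");cv2.imwrite("pics/i_crop.png",cv2.resize(f["pixels"][140:340,200:500],(800,533),interpolation=cv2.INTER_CUBIC))
pickle.dump((s,f),open("i.pkl","wb"))
E
```

```text
clock: 8.05
position: [0.5719, -0.0051, 0.0955]
tool_rot: [-2.914, 0.0, 1.276]
force: [0.7, -0.9, -1.4]
grip_width: 0.0108
tip in well mm [45.8  0.2  6.3] euler [ 0.   13.01 -0.  ]
F well [ 1.  -0.5 -1.6] M [ 0.02 -0.29 -0.  ] t 8.1
```

View pics/i_crop.png

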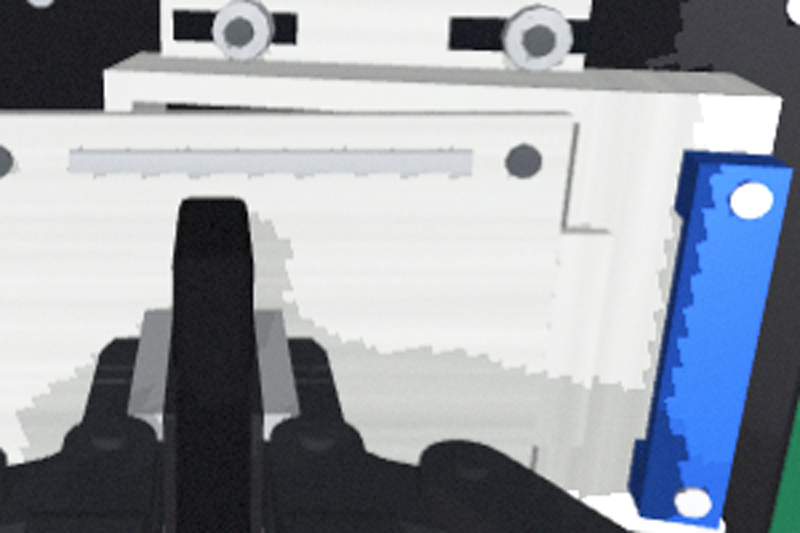

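```bash
python3 - <<'E'
from h import *
import pickle
s,f=pickle.load(open("i.pkl","rb"));T=camT(f,s);M=Wm()
def pw(P):
    P=np.array(P)/1e3;return (((proj(f,P@M[:3,:3].T+M[:3,3],T)-[200,140]+.5)*8/3)-.5).round(0).tolist()
print("slot post corners z0,z6,z10",pw([[57,24.5,0],[57,24.5,6],[57,-24.5,0],[57,-24.5,6]]))
print("keeper top",pw([[57,36,10],[57,-36,10]]),"rim",pw([[72,46,0],[-53,46,0],[72,-46,0]]))
Tc=np.array(f["tool_from_camera"])
P=np.array([[54,44,4],[54,22,4],[54,22,3],[64,22,3],[64,-22,3],[54,-22,3],[54,-44,4]])/1e3
print("cover",(((proj(f,P@CT[:3,:3].T+CT[:3,3],Tc)-[200,140]+.5)*8/3)-.5).round(0).tolist())
E
```

```text
slot post corners z0,z6,z10 [[672.0, 207.0], [680.0, 217.0], [634.0, 436.0], [641.0, 453.0]]
keeper top [[698.0, 161.0], [638.0, 516.0]] rim [[786.0, 96.0], [106.0, 70.0], [699.0, 537.0]]
cover [[581.0, 112.0], [565.0, 233.0], [563.0, 231.0], [619.0, 231.0], [588.0, 444.0], [536.0, 443.0], [526.0, 542.0]]
```

```bash
python3 -m creep '[{"rx":0,"ry":0,"rz":0,"tx":0,"ty":0.5,"tz":2,"hand":1},{"rx":0,"ry":0,"rz":0,"tx":0,"ty":0.9,"tz":4,"hand":1},{"rx":0,"ry":0,"rz":0,"tx":0,"ty":1.2,"tz":5,"hand":1},{"rx":0,"ry":0,"rz":0,"tx":0,"ty":1.2,"tz":5,"hand":1}]'
python3 -c "
from h import *
where()"
```

```text
clock: 8.55
position: [0.5728, -0.0047, 0.0916]
tool_rot: [-2.915, -0.0, 1.277]
force: [0.3, -0.6, -2.3]
grip_width: 0.0109
tip in well mm [46.1  0.7  1.6] euler [ 0.03 12.96  0.04]
F well [ 0.4 -0.5 -2.3] M [-0.05 -0.27  0.01] t 8.55
```

```bash
python3 -m creep '[{"rx":0,"ry":0,"rz":0,"tx":-0.3,"ty":0.2,"tz":0.8,"hand":1},{"rx":0,"ry":0,"rz":0,"tx":-0.3,"ty":0.4,"tz":1.6,"hand":1},{"rx":0,"ry":0,"rz":0,"tx":-0.3,"ty":0.4,"tz":1.6,"hand":1}]'
python3 -c "
from h import *
where()"
python3 -m creep '[{"rx":0,"ry":0,"rz":0,"tx":0,"ty":0.1,"tz":0.5,"hand":1},{"rx":0,"ry":0,"rz":0,"tx":0,"ty":0.2,"tz":1,"hand":1}]'
python3 -c "
from h import *
where()"
```

```text
clock: 8.85
position: [0.5727, -0.0051, 0.09]
tool_rot: [-2.916, -0.0, 1.277]
force: [1.1, 0.3, -1.3]
grip_width: 0.011
tip in well mm [46.2  0.4  0. ] euler [ 0.02 12.95  0.03]
F well [ 1.   0.6 -1.3] M [-0.01 -0.28 -0.02] t 8.85
clock: 9.05
position: [0.5726, -0.005, 0.0893]
tool_rot: [-2.915, -0.001, 1.277]
force: [-5.1, 2.0, 9.5]
grip_width: 0.0109
tip in well mm [46.   0.4 -0.7] euler [ 0.04 12.97  0.03]
F well [-5.4  0.4  9.5] M [-0.12  0.69 -0.  ] t 9.05
```

```bash
python3 -m creep '[{"rx":0,"ry":0,"rz":0,"tx":0,"ty":-0.1,"tz":-0.6,"hand":1},{"rx":0,"ry":0,"rz":0,"tx":0,"ty":2.8,"tz":-1.2,"hand":1},{"rx":0,"ry":0,"rz":0,"tx":0,"ty":5.7,"tz":-1.9,"hand":1},{"rx":0,"ry":0,"rz":0,"tx":0,"ty":9.6,"tz":-2.8,"hand":1},{"rx":0,"ry":0,"rz":0,"tx":0,"ty":12.6,"tz":-3.4,"hand":1},{"rx":0,"ry":0,"rz":0,"tx":0,"ty":12.6,"tz":-3.4,"hand":1}]'
python3 - <<'E'
from h import *
s=bot.observe();where(s)
f=viewer.grab_frame("wrist");cv2.imwrite("pics/j_crop.png",cv2.resize(f["pixels"][140:340,200:500],(800,533),interpolation=cv2.INTER_CUBIC))
E
```

```text
clock: 9.65
position: [0.5858, -0.0089, 0.0895]
tool_rot: [-2.916, -0.001, 1.277]
force: [-1.2, 1.2, 5.1]
grip_width: 0.0108
tip in well mm [59.8  0.4 -0.4] euler [ 0.03 12.93  0.03]
F well [-1.5  0.8  5.1] M [0.06 0.01 0.02] t 9.65
```

View pics/j_crop.png

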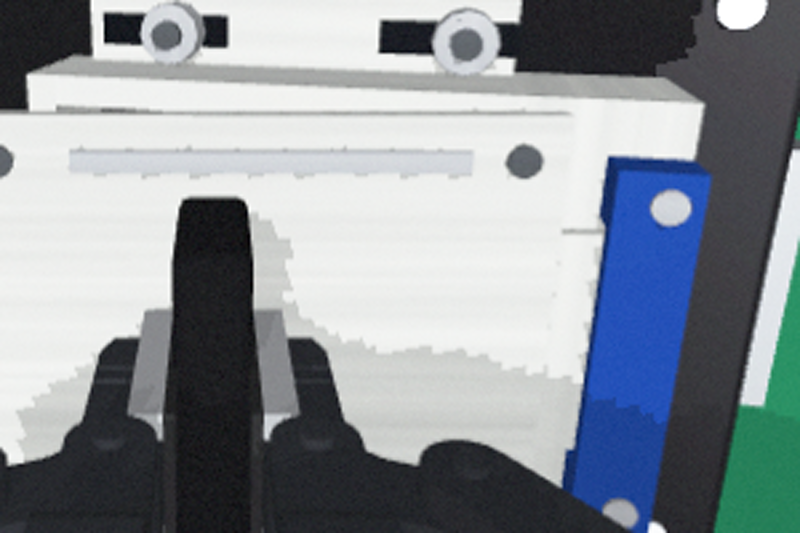

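```bash
python3 -m creep '[{"rx":0,"ry":0,"rz":0,"tx":0,"ty":1,"tz":-0.25,"hand":1},{"rx":0,"ry":0,"rz":0,"tx":0,"ty":2,"tz":-0.5,"hand":1},{"rx":0,"ry":0,"rz":0,"tx":0,"ty":2,"tz":-0.5,"hand":1}]'
python3 -c "
from h import *
where()"
python3 -m creep '[{"rx":0,"ry":0,"rz":0,"tx":0,"ty":0.7,"tz":-0.2,"hand":1},{"rx":0,"ry":0,"rz":0,"tx":0,"ty":1.3,"tz":-0.3,"hand":1},{"rx":0,"ry":0,"rz":0,"tx":0,"ty":1.3,"tz":-0.3,"hand":1}]'
python3 -c "
from h import *
where()"
```

```text
clock: 10.0
position: [0.5872, -0.0094, 0.0896]
tool_rot: [-2.915, -0.0, 1.277]
force: [-3.9, 0.8, 4.7]
grip_width: 0.0106
tip in well mm [61.2  0.4 -0.4] euler [ 0.03 12.98  0.03]
F well [-3.9 -0.4  4.7] M [0.02 0.65 0.03] t 10.0
clock: 10.3
position: [0.5884, -0.0097, 0.0896]
tool_rot: [-2.915, -0.001, 1.277]
force: [-4.3, 1.6, 5.9]
grip_width: 0.0105
tip in well mm [62.5  0.4 -0.4] euler [ 0.03 12.99  0.03]
F well [-4.5  0.3  5.9] M [0.01 0.67 0.  ] t 10.3
```

```bash
python3 -m creep '[{"rx":0,"ry":0,"rz":0,"tx":0,"ty":0.6,"tz":-0.2,"hand":1},{"rx":0,"ry":0,"rz":0,"tx":0,"ty":1,"tz":-0.25,"hand":1},{"rx":0,"ry":0,"rz":0,"tx":0,"ty":1,"tz":-0.25,"hand":1}]'
python3 -c "
from h import *
where()"
python3 -m creep '[{"rx":0,"ry":0,"rz":0,"tx":0,"ty":0.6,"tz":-0.2,"hand":1},{"rx":0,"ry":0,"rz":0,"tx":0,"ty":1,"tz":-0.25,"hand":1},{"rx":0,"ry":0,"rz":0,"tx":0,"ty":1,"tz":-0.25,"hand":1}]'
python3 -c "
from h import *
where()"
```

```text
clock: 10.6
position: [0.5893, -0.01, 0.0896]
tool_rot: [-2.915, -0.001, 1.277]
force: [-4.9, 2.4, 5.5]
grip_width: 0.0107
tip in well mm [63.5  0.4 -0.4] euler [ 0.03 12.99  0.03]
F well [-5.4  0.8  5.5] M [-0.02  0.73  0.01] t 10.6
clock: 10.9
position: [0.5901, -0.0103, 0.0896]
tool_rot: [-2.914, -0.0, 1.277]
force: [-7.0, 1.4, 6.3]
grip_width: 0.0109
tip in well mm [64.3  0.4 -0.4] euler [ 0.03 13.02  0.04]
F well [-7.1 -0.7  6.3] M [ 0.02  1.09 -0.03] t 10.9
```

```bash
python3 -m creep '[{"rx":0,"ry":0,"rz":0,"tx":0,"ty":0.6,"tz":-0.2,"hand":1},{"rx":0,"ry":0,"rz":0,"tx":0,"ty":0.9,"tz":-0.3,"hand":1}]'
python3 -c "
from h import *
where()"
python3 - <<'E'
from h import *
s=bot.observe()
f=viewer.grab_frame("wrist");cv2.imwrite("pics/k_crop.png",cv2.resize(f["pixels"][140:340,200:500],(800,533),interpolation=cv2.INTER_CUBIC))
E
```

```text
clock: 11.1
position: [0.5903, -0.0103, 0.0897]
tool_rot: [-2.913, -0.0, 1.277]
force: [-11.6, 4.0, 10.2]
grip_width: 0.0112
tip in well mm [64.4  0.4 -0.5] euler [ 0.03 13.12  0.03]
F well [-12.3   0.5  10.2] M [-0.08  2.44 -0.01] t 11.1
```

View pics/k_crop.png

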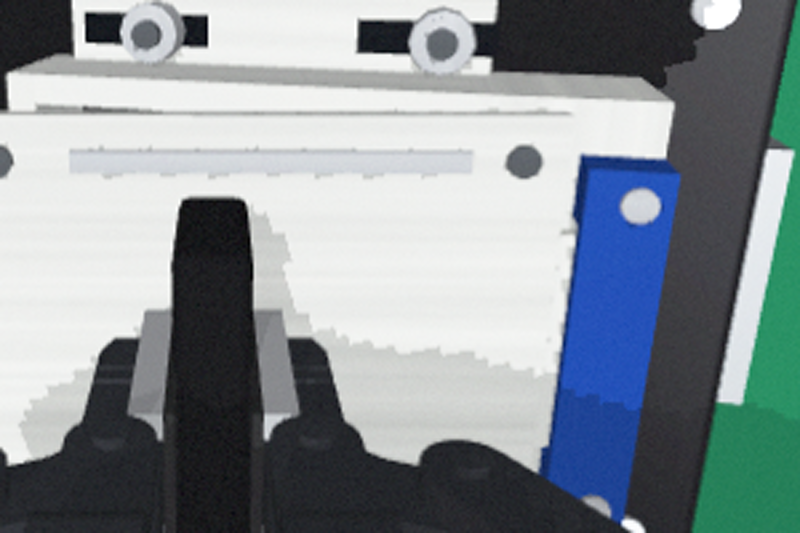

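```bash
python3 -m creep '[{"rx":0,"ry":0,"rz":0,"tx":0,"ty":-0.9,"tz":0.1,"hand":1},{"rx":0,"ry":0,"rz":0,"tx":0,"ty":-0.9,"tz":0.1,"hand":1}]'
python3 -c "
from h import *
where();T0=tool_for(64.2,-.4,13)
for d in (10.5,8,6,4,2,0,-1):
    T=np.linalg.inv(T0)@tool_for(64.2,-.4,d);print(d,(T[:3,3]*1e3).round(2),Rot.from_matrix(T[:3,:3]).as_rotvec(degrees=True).round(2))"
```

```text
clock: 11.35
position: [0.5902, -0.0103, 0.0897]
tool_rot: [-2.915, -0.0, 1.277]
force: [-5.3, 2.2, 5.1]
grip_width: 0.0107
tip in well mm [64.3  0.4 -0.3] euler [ 0.03 13.01  0.03]
F well [-5.7  0.6  5.1] M [-0.03  0.93 -0.07] t 11.35
10.5 [ 0.   -0.28  3.15] [-2.5  0.   0. ]
8 [ 0.   -0.42  6.31] [-5.  0.  0.]
6 [ 0.   -0.44  8.85] [-7. -0.  0.]
4 [ 0.   -0.36 11.38] [-9.  0.  0.]
2 [ 0.  -0.2 13.9] [-11.   0.   0.]
0 [ 0.    0.05 16.42] [-13.  -0.   0.]
-1 [ 0.    0.21 17.68] [-14.  -0.   0.]
```

Hooked at the stop. Now I lower the front about the tip in small stages.

```bash
python3 -m creep '[{"rx":-1.25,"ry":0,"rz":0,"tx":0,"ty":-0.15,"tz":1.6,"hand":1},{"rx":-2.5,"ry":0,"rz":0,"tx":0,"ty":-0.3,"tz":3.15,"hand":1},{"rx":-4,"ry":0,"rz":0,"tx":0,"ty":-0.4,"tz":5,"hand":1},{"rx":-5,"ry":0,"rz":0,"tx":0,"ty":-0.4,"tz":6.3,"hand":1},{"rx":-5,"ry":0,"rz":0,"tx":0,"ty":-0.4,"tz":6.3,"hand":1}]'
python3 - <<'E'
from h import *
where()
f=viewer.grab_frame("wrist");cv2.imwrite("pics/l.png",f["pixels"])
E
```

```text
clock: 11.85
position: [0.5886, -0.0098, 0.0837]
tool_rot: [-3.003, -0.0, 1.277]
force: [-3.3, 0.7, 2.5]
grip_width: 0.0112
tip in well mm [64.6  0.5 -0.2] euler [0.03 7.94 0.04]
F well [-3.4 -0.3  2.5] M [-0.09  0.52  0.02] t 11.85
```

View pics/l.png

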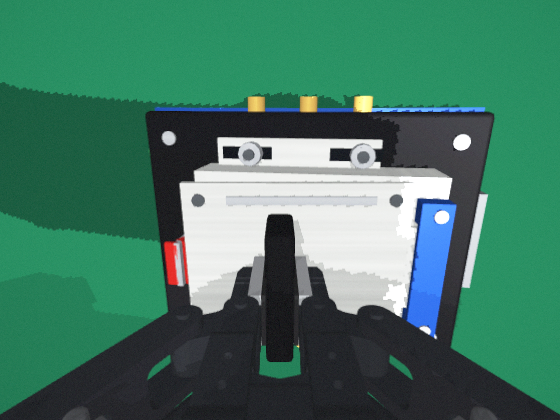

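```bash
python3 -m creep '[{"rx":-1,"ry":0,"rz":0,"tx":0,"ty":-0.1,"tz":1.3,"hand":1},{"rx":-2,"ry":0,"rz":0,"tx":0,"ty":-0.25,"tz":2.5,"hand":1},{"rx":-3,"ry":0,"rz":0,"tx":0,"ty":-0.3,"tz":3.8,"hand":1},{"rx":-3,"ry":0,"rz":0,"tx":0,"ty":-0.3,"tz":3.8,"hand":1}]'
python3 -c "
from h import *
where()"
```

```text
clock: 12.3
position: [0.5879, -0.0096, 0.08]
tool_rot: [-3.055, -0.001, 1.277]
force: [-2.6, 0.3, 3.1]
grip_width: 0.0108
tip in well mm [64.7  0.5 -0.2] euler [0.03 4.94 0.03]
F well [-2.6 -0.5  3.1] M [-0.02  0.59 -0.05] t 12.3
```

```bash
python3 -m creep '[{"rx":-0.8,"ry":0,"rz":0,"tx":0,"ty":-0.1,"tz":1,"hand":1},{"rx":-1.5,"ry":0,"rz":0,"tx":0,"ty":-0.15,"tz":1.9,"hand":1},{"rx":-1.5,"ry":0,"rz":0,"tx":0,"ty":-0.15,"tz":1.9,"hand":1}]'
python3 -c "
from h import *
where()"
```

```text
clock: 12.6
position: [0.5878, -0.0095, 0.0782]
tool_rot: [-3.082, -0.001, 1.277]
force: [-4.3, 1.3, 4.1]
grip_width: 0.0104
tip in well mm [64.9  0.5 -0.1] euler [0.04 3.43 0.03]
F well [-4.5 -0.   4.1] M [-0.01  0.8  -0.07] t 12.6
```

```bash
python3 -m creep '[{"rx":-0.8,"ry":0,"rz":0,"tx":0,"ty":-0.2,"tz":1,"hand":1},{"rx":-1.5,"ry":0,"rz":0,"tx":0,"ty":-0.3,"tz":1.9,"hand":1},{"rx":-1.5,"ry":0,"rz":0,"tx":0,"ty":-0.3,"tz":1.9,"hand":1}]'
python3 - <<'E'
from h import *
where()
f=viewer.grab_frame("wrist");cv2.imwrite("pics/m.png",f["pixels"])
E
```

```text
clock: 12.9
position: [0.5875, -0.0094, 0.0763]
tool_rot: [-3.108, -0.001, 1.277]
force: [-2.3, 1.6, 1.8]
grip_width: 0.0105
tip in well mm [64.8  0.5 -0.2] euler [0.03 1.93 0.02]
F well [-2.7  0.9  1.8] M [0.06 0.32 0.  ] t 12.9
```

View pics/m.png

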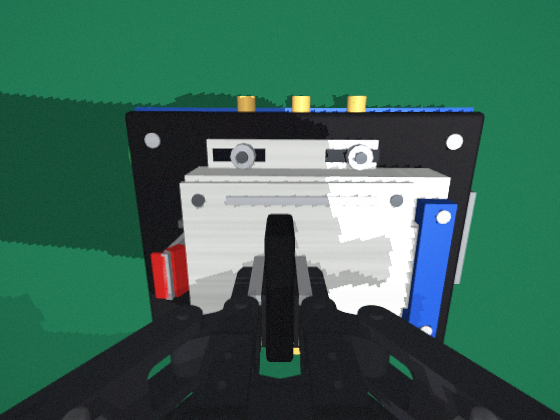

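```bash
python3 -m creep '[{"rx":-0.6,"ry":0,"rz":0,"tx":0,"ty":-0.1,"tz":0.75,"hand":1},{"rx":-1.1,"ry":0,"rz":0,"tx":0,"ty":-0.1,"tz":1.4,"hand":1}]'
python3 -c "
from h import *
where()"
python3 -m creep '[{"rx":-0.4,"ry":0,"rz":0,"tx":0,"ty":0,"tz":0.5,"hand":1},{"rx":-0.8,"ry":0,"rz":0,"tx":0,"ty":0,"tz":1,"hand":1}]'
python3 -c "
from h import *
where()"
```

```text
clock: 13.15
position: [0.5873, -0.0094, 0.0748]
tool_rot: [-3.127, -0.001, 1.277]
force: [-3.3, 2.5, 2.7]
grip_width: 0.0111
tip in well mm [64.9  0.4 -0.2] euler [0.03 0.84 0.02]
F well [-3.9  1.4  2.7] M [0.12 0.53 0.  ] t 13.15
clock: 13.35
position: [0.5873, -0.0093, 0.0741]
tool_rot: [-3.141, -0.001, 1.277]
force: [-5.5, 2.6, 17.1]
grip_width: 0.0114
tip in well mm [65.   0.5  0. ] euler [0.04 0.03 0.02]
F well [-6.   0.9 17.1] M [ 0.04  1.43 -0.02] t 13.35
```

```bash
python3 - <<'E'
from h import *
f=viewer.grab_frame("wrist");cv2.imwrite("pics/n.png",cv2.resize(f["pixels"][140:340,110:410],(800,533),interpolation=cv2.INTER_CUBIC))
g=viewer.grab_frame("scene");cv2.imwrite("pics/n2.png",cv2.resize(g["pixels"][190:310,240:400],(800,600),interpolation=cv2.INTER_CUBIC))
where()
E
```

```text
tip in well mm [65.   0.5  0.1] euler [0.04 0.02 0.02]
F well [-4.8  0.4  6.8] M [ 0.04  0.84 -0.03] t 13.45
```

View pics/n.png

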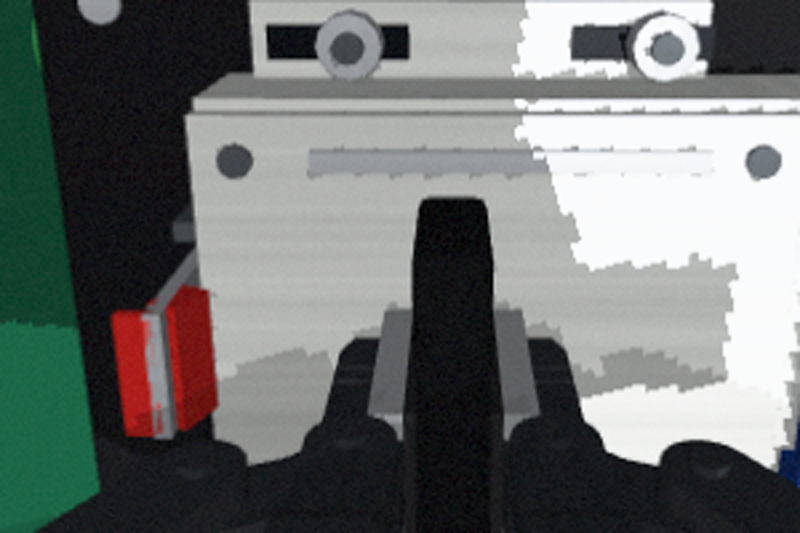

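View pics/n2.png

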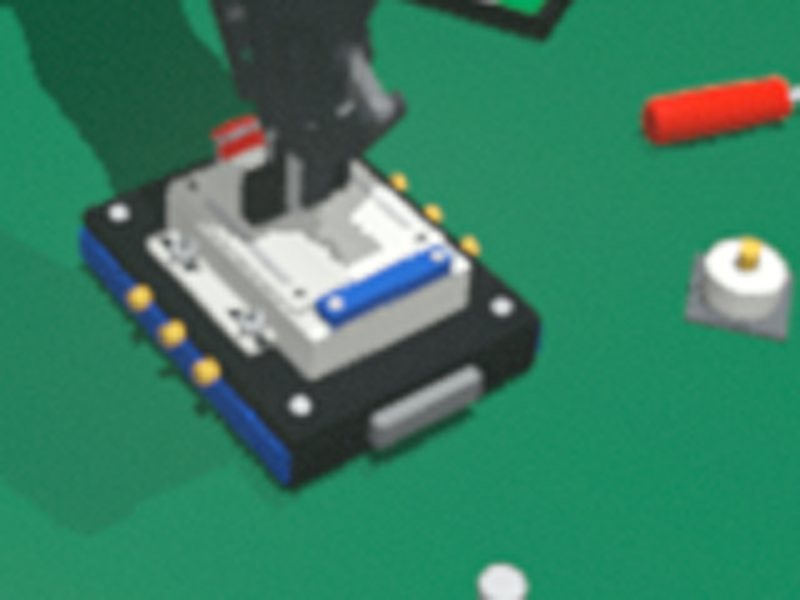

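```bash
python3 -m creep '[{"rx":-0.3,"ry":0,"rz":0,"tx":0,"ty":0,"tz":0.5,"hand":1},{"rx":-0.5,"ry":0,"rz":0,"tx":0,"ty":0,"tz":0.8,"hand":1}]'
python3 -c "
from h import *
where()"
```

```text
clock: 13.65
position: [0.5874, -0.0094, 0.074]
tool_rot: [3.133, -0.001, 1.277]
force: [-9.6, 2.8, 29.0]
grip_width: 0.011
tip in well mm [65.1  0.5  0.6] euler [ 0.07 -0.48  0.02]
F well [-10.   -0.1  29. ] M [-0.19  2.68 -0.04] t 13.65
```

```bash
python3 -m creep '[{"rx":0.5,"ry":0,"rz":0,"tx":0,"ty":-0.3,"tz":-0.9,"hand":1},{"rx":0.5,"ry":0,"rz":0,"tx":0,"ty":-0.3,"tz":-0.9,"hand":1}]'
python3 - <<'E'
from h import *
where()
import pickle
s=bot.observe();f=viewer.grab_frame("wrist");cv2.imwrite("pics/o.png",cv2.resize(f["pixels"][140:340,110:410],(800,533),interpolation=cv2.INTER_CUBIC))
pickle.dump((s,f),open("o.pkl","wb"))
E
```

```text
clock: 13.85
position: [0.5872, -0.0094, 0.0741]
tool_rot: [-3.141, -0.001, 1.277]
force: [-2.7, 0.3, 11.0]
grip_width: 0.0109
tip in well mm [64.9  0.4  0.1] euler [0.03 0.02 0.02]
F well [-2.7 -0.5 11. ] M [-0.13  0.57 -0.02] t 13.85
```

View pics/o.png

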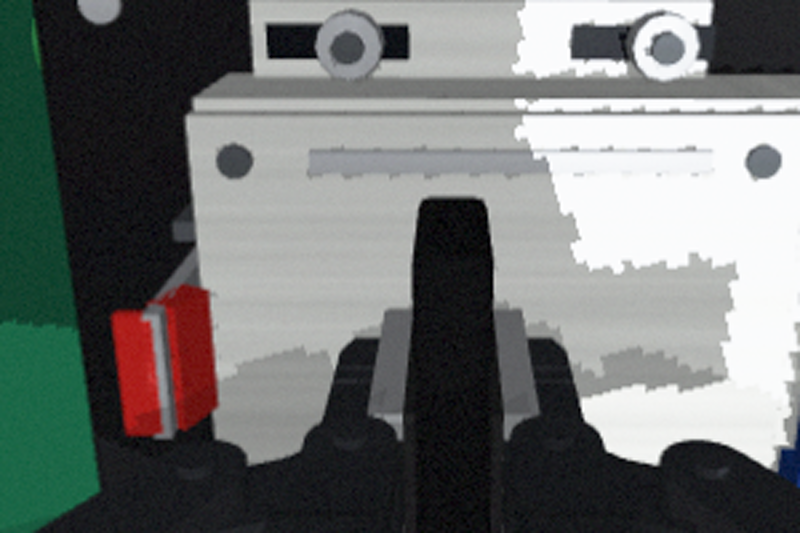

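```bash
python3 - <<'E'
from h import *
import pickle
s,f=pickle.load(open("o.pkl","rb"));T=camT(f,s);M=Wm()
def pw(P):
    P=np.array(P,float)/1e3;return (((proj(f,P@M[:3,:3].T+M[:3,3],T)-[110,140]+.5)*8/3)-.5).round(0).tolist()
Tc=np.array(f["tool_from_camera"])
P=np.array([[-54,44,4],[-54,12,4],[-54,-12,4]])/1e3
print("cover front edge",(((proj(f,P@CT[:3,:3].T+CT[:3,3],Tc)-[110,140]+.5)*8/3)-.5).round(0).tolist())
for x in (-51,-53,-55,-57):
  print(x,"nose low edge z5",pw([[x,12,5],[x,-12,5]]))
print("rim corner",pw([[-53,46,0]]))
E
```

```text
cover front edge [[190.0, 112.0], [206.0, 284.0], [217.0, 400.0]]
-51 nose low edge z5 [[216.0, 288.0], [226.0, 404.0]]
-53 nose low edge z5 [[205.0, 288.0], [216.0, 404.0]]
-55 nose low edge z5 [[194.0, 288.0], [205.0, 404.0]]
-57 nose low edge z5 [[183.0, 288.0], [195.0, 404.0]]
rim corner [[196.0, 98.0]]
```

```bash
python3 -m creep '[{"rx":0,"ry":0,"rz":0,"tx":0,"ty":-0.2,"tz":-0.4,"hand":1},{"rx":0,"ry":0,"rz":0,"tx":0,"ty":-0.2,"tz":-0.4,"hand":1}]'
python3 -c "
from h import *
where()"
python3 -m creep '[{"rx":0,"ry":0,"rz":0,"tx":0,"ty":-0.2,"tz":-0.7,"hand":1},{"rx":0.3,"ry":0,"rz":0,"tx":0,"ty":-0.2,"tz":-1.2,"hand":1}]'
python3 -c "
from h import *
where()"
```

```text
clock: 14.1
position: [0.5867, -0.0093, 0.0742]
tool_rot: [-3.141, -0.0, 1.277]
force: [0.6, -0.1, -0.5]
grip_width: 0.0107
tip in well mm [64.4  0.3  0.1] euler [0.02 0.04 0.02]
F well [ 0.6  0.1 -0.5] M [-0.04 -0.14 -0.  ] t 14.1
clock: 14.3
position: [0.586, -0.0091, 0.0751]
tool_rot: [-3.135, -0.0, 1.277]
force: [0.6, 0.1, -13.2]
grip_width: 0.0108
tip in well mm [63.6  0.3  0.6] euler [0.   0.4  0.03]
F well [  0.6   0.2 -13.2] M [-0.05 -0.55 -0.01] t 14.3
```

Lifting about 1 mm meets 13 N of resistance, so the catch is holding the front. I go back down and release.

```bash
python3 -m creep '[{"rx":-0.3,"ry":0,"rz":0,"tx":0,"ty":0.3,"tz":1.1,"hand":1},{"rx":-0.3,"ry":0,"rz":0,"tx":0,"ty":0.3,"tz":1.1,"hand":1}]'
python3 -c "
from h import *
where()"
python3 -m creep '[{"rx":0,"ry":0,"rz":0,"tx":0,"ty":0,"tz":0,"hand":0.5},{"rx":0,"ry":0,"rz":0,"tx":0,"ty":0,"tz":0,"hand":0.1},{"rx":0,"ry":0,"rz":0,"tx":0,"ty":0,"tz":0,"hand":0.1},{"rx":0,"ry":0,"rz":0,"tx":0,"ty":0,"tz":-5,"hand":0.1},{"rx":0,"ry":0,"rz":0,"tx":0,"ty":0,"tz":-30,"hand":0.1},{"rx":0,"ry":0,"rz":0,"tx":0,"ty":0,"tz":-70,"hand":0.1},{"rx":0,"ry":0,"rz":0,"tx":0,"ty":0,"tz":-110,"hand":0.1},{"rx":0,"ry":0,"rz":0,"tx":0,"ty":0,"tz":-110,"hand":-1}]'
python3 - <<'E'
from h import *
import pickle
where()
f=viewer.grab_frame("wrist");s=bot.observe();f=viewer.grab_frame("wrist");cv2.imwrite("pics/p.png",f["pixels"])
pickle.dump((s,f),open("p.pkl","wb"))
cv2.imwrite("pics/p_crop.png",cv2.resize(f["pixels"][90:270,170:410],(800,600),interpolation=cv2.INTER_CUBIC))
g=viewer.grab_frame("scene");cv2.imwrite("pics/p2.png",cv2.resize(g["pixels"][190:310,240:400],(800,600),interpolation=cv2.INTER_CUBIC))
E
```

```text
clock: 14.5
position: [0.5867, -0.0093, 0.0744]
tool_rot: [-3.141, -0.0, 1.277]
force: [0.8, -1.0, -1.3]
grip_width: 0.0109
tip in well mm [64.4  0.4  0.3] euler [0.02 0.04 0.03]
F well [ 1.1 -0.8 -1.3] M [0.04 0.   0.01] t 14.5
clock: 15.3
position: [0.5889, -0.0098, 0.1896]
tool_rot: [3.136, -0.003, 1.276]
force: [0.0, 0.8, 0.0]
grip_width: 0.0514
tip in well mm [ 66.7   0.5 116. ] euler [ 0.18 -0.31 -0.  ]
F well [-0.2  0.8  0. ] M [-0.01 -0.06 -0.01] t 15.3
```

View pics/p_crop.png

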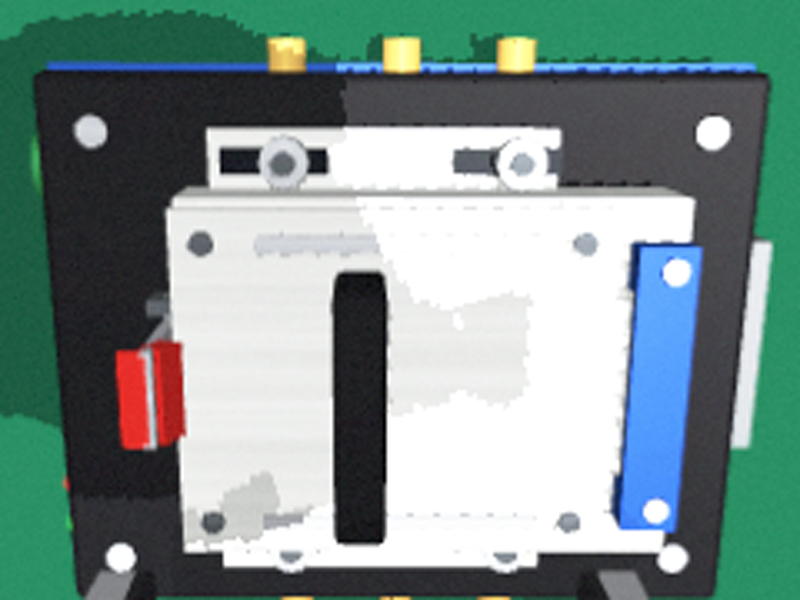

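View pics/p2.png

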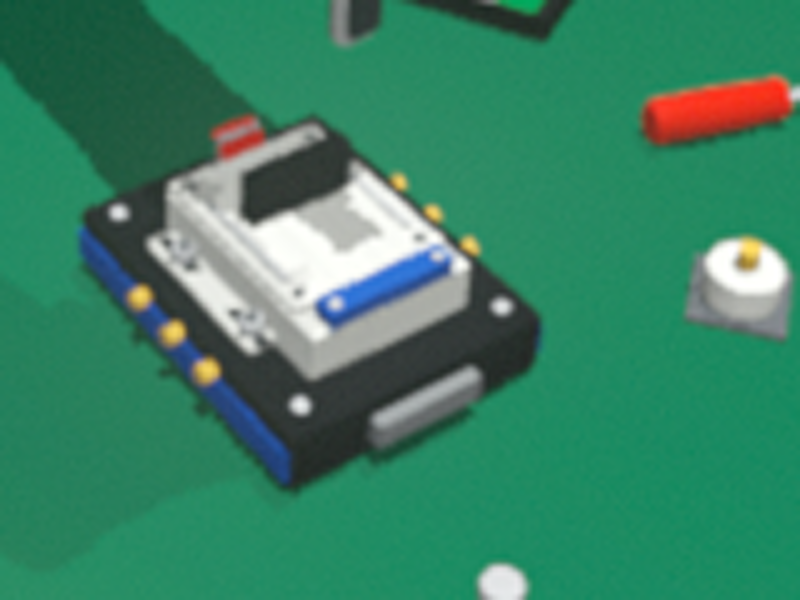

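```bash
python3 - <<'E'
from h import *
import pickle
from scipy.optimize import least_squares
s,f=pickle.load(open("d.pkl","rb"))
q=np.array([(108,118),(622,116),(604,495),(122,498),(65,70),(82,541)],float);pix=np.array([225,130])+(q+.5)*(.175)-.5
P=onz(f,pix,camT(f,s),.004);c=np.array([.4522,-.2804,0]);L=(P-c)@Rot.from_euler('z',.4746).as_matrix();L[:,2]=.004
print((L*1e3).round(1))
s,f=pickle.load(open("p.pkl","rb"));T=camT(f,s)
q=np.array([(200,244),(586,244),(569,522),(213,522),(168,207),(184,551)],float);pix=np.array([170,90])+(q+.5)*.3-.5
M=Wm()
def res(v):
    R=Rot.from_euler('xyz',[v[3],v[4],v[5]]).as_matrix();X=L@R.T+v[:3];return (proj(f,X@M[:3,:3].T+M[:3,3],T)-pix).ravel()
r=least_squares(res,np.zeros(6));print((r.x[:3]*1e3).round(1),np.degrees(r.x[3:]).round(2),r.fun.round(1))
r=least_squares(lambda v:res([v[0],v[1],0,0,0,v[2]]),np.zeros(3));print("flat fit",(r.x[:2]*1e3).round(1),r.fun.round(1))
hs=cv2.cvtColor(f["pixels"],cv2.COLOR_BGR2HSV);m=((hs[...,0]<8)|(hs[...,0]>172))&(hs[...,1]>150)&(hs[...,2]>80)
ys,xs=np.nonzero(m);k=(xs>195)&(xs<235)&(ys>180)&(ys<235);
for y in range(ys[k].min(),ys[k].max()+1,5):
    xm=xs[k&(ys==y)].max();print(y,xm, [( (onz(f,[(xm+.5,y)],T,.066+z)-W)@M[:3,:3]*1e3).round(1)[0].tolist() for z in(.0045,.010)])
E
```

```text
[[-46.3  35.9   4. ]
 [ 46.   36.1   4. ]
 [ 46.1 -35.7   4. ]
 [-46.2 -36.1   4. ]
 [-53.7  44.4   4. ]
 [-54.2 -44.8   4. ]]
[-0.4 -0.5 -0.1] [-0.31 -0.97 -0.08] [ 0.1 -0.1 -0.   0.   0.1 -0.  -0.  -0.3 -0.1  0.2 -0.1  0.2]
flat fit [-0.3 -0.4] [ 0.2 -0.1  0.2  0.  -0.  -0.3 -0.1 -0.2 -0.   0.2 -0.2  0.4]
192 218 [[-56.7, 11.8, 4.5], [-55.7, 13.2, 10.0]]
197 223 [[-52.9, 7.6, 4.5], [-51.9, 9.1, 10.0]]
202 224 [[-52.3, 3.3, 4.5], [-51.3, 4.9, 10.0]]
207 224 [[-52.5, -1.0, 4.5], [-51.5, 0.7, 10.0]]
212 224 [[-52.7, -5.3, 4.5], [-51.7, -3.6, 10.0]]
217 224 [[-52.9, -9.7, 4.5], [-52.0, -7.9, 10.0]]
222 221 [[-55.6, -14.1, 4.5], [-54.6, -12.2, 10.0]]
```

The cover is flat on the rim, with residuals of 0.4 px or less. The catch nose overhangs the cover's front edge (-54.3) by about 2 mm, which agrees with the lift test. The robot is clear, so I hand in.

```bash
python3 -c "
from h import *
print(bot.observe()['clock']);print(bot.job_done())"
```

```text
15.45
the job is handed in; nothing more can be done
None
```

The well is closed and I handed the job in at about 15.5 s. I gripped the aluminium cover, not the cyan look-alike, and set its tongue on the ledge with the front raised 13°. I then slid it under the blue keeper to the stop, lowered it until the red catch snapped, and let go.

**Checks that agreed**
- **Catch:** before release, a lift of about 1 mm met 13 N, so the catch was holding. In the last picture its nose overlaps the front edge by about 2 mm.
- **Seating:** assuming it lies level, the cover fits the last picture to within 0.4 px, about 0.5 mm from the seat I measured.
- **Robot:** the gripper was open and about 11 cm above the cover, with no contact force.

**Reservations**
- **Forces:** the press reached 17 N around the snap. I then pushed a little further to confirm it was down, which gave 29 N, more than needed but under the limits.
- **Tilt:** with tilt left free, the picture fit gave about 1°. I put that down to noise, because the level fit is just as good.
- **Fixture base:** my single-view fit of the base came out 6 mm low, so I worked from the rim instead.
- **Board and other things:** the cover stayed above the rim, but I could not see the board once the well was closed. I did not measure the other things on the bench again; my moves did not come near them.

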